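# Set out the blue paint pots from pale to dark

### The job

Before painting, set the four blue paint pots out on the white ledge in order of shade, one standing in the middle of each cork disc: the palest next to the white cup, then darker and darker, to the darkest next to the black cup. Keep the pots upright, and leave both cups standing where they are.

Things in the scene. Friction and masses are not known exactly. Their poses are not given: they have to be found in the camera images.
- pot_palest: Closed round paint pot, all over very pale icy blue, the palest of the four (body and screw lid; thin white collar under the lid). 40 mm diameter, 64 mm high, plain upright cylinder, 90 to 145 g, loose, starts standing on the desk (z = 0). Origin: centre of its underside; z axis up through the lid.
- pot_light: Closed round paint pot, all over light sky blue, second palest (body and screw lid; thin white collar under the lid). 40 mm diameter, 64 mm high, plain upright cylinder, 90 to 145 g, loose, starts standing on the desk (z = 0). Origin: centre of its underside; z axis up through the lid.
- pot_mid: Closed round paint pot, all over strong medium blue, second darkest (body and screw lid; thin white collar under the lid). 40 mm diameter, 64 mm high, plain upright cylinder, 90 to 145 g, loose, starts standing on the desk (z = 0). Origin: centre of its underside; z axis up through the lid.
- pot_darkest: Closed round paint pot, all over blackish navy, the darkest (body and screw lid; thin white collar under the lid). 40 mm diameter, 64 mm high, plain upright cylinder, 90 to 145 g, loose, starts standing on the desk (z = 0). Origin: centre of its underside; z axis up through the lid.
- spot_a: Tan cork disc, 60 mm across, 2 mm thick, fixed on a white ledge (85 mm deep, 470 mm long, 14 mm high); at one end of the row, beside one cup. The discs lie in a straight row 72 mm apart. Origin: centre of its underside, 14 mm above the desk; a pot on it stands 16 mm above the desk. The row runs along its y axis (spot_a towards -y); x is across the ledge.
- spot_b: Tan cork disc, 60 mm across, 2 mm thick, fixed on a white ledge (85 mm deep, 470 mm long, 14 mm high); second in the row, between spot_a and spot_c. The discs lie in a straight row 72 mm apart. Origin: centre of its underside, 14 mm above the desk; a pot on it stands 16 mm above the desk. The row runs along its y axis (spot_a towards -y); x is across the ledge.
- spot_c: Tan cork disc, 60 mm across, 2 mm thick, fixed on a white ledge (85 mm deep, 470 mm long, 14 mm high); third in the row, between spot_b and spot_d. The discs lie in a straight row 72 mm apart. Origin: centre of its underside, 14 mm above the desk; a pot on it stands 16 mm above the desk. The row runs along its y axis (spot_a towards -y); x is across the ledge.
- spot_d: Tan cork disc, 60 mm across, 2 mm thick, fixed on a white ledge (85 mm deep, 470 mm long, 14 mm high); at the other end of the row, beside the other cup. The discs lie in a straight row 72 mm apart. Origin: centre of its underside, 14 mm above the desk; a pot on it stands 16 mm above the desk. The row runs along its y axis (spot_a towards -y); x is across the ledge.
- cup_white: White ceramic cup without handle, 56 mm rim diameter, 60 mm high, loose, standing on one end of the ledge, in line with the discs and 87 mm from the nearest disc centre; which cup is at which end varies. Origin: centre of its underside; z up.
- cup_black: Black plastic cup without handle, 56 mm rim diameter, 60 mm high, loose, standing on one end of the ledge, in line with the discs and 87 mm from the nearest disc centre; which cup is at which end varies. Origin: centre of its underside; z up.
There are look-alikes about, which are no part of the job. Leave any green look-alike of the pot_light alone.

How it is judged (in metres and radians):
At the end, for the whole second after the job is handed in: Each pot stands upright (within 0.12 rad), at rest and released, centred within 12 mm on its own cork disc, palest next to the white cup through to darkest next to the black cup; both cups are upright and within 20 mm of where they began (((horizontal distance between cup_white and spot_a below 0.15 m and horizontal distance between pot_palest and spot_a below 0.012 m and horizontal distance between pot_light and spot_b below 0.012 m and horizontal distance between pot_mid and spot_c below 0.012 m and horizontal distance between pot_darkest and spot_d below 0.012 m) or (horizontal distance between cup_white and spot_d below 0.15 m and horizontal distance between pot_palest and spot_d below 0.012 m and horizontal distance between pot_light and spot_c below 0.012 m and horizontal distance between pot_mid and spot_b below 0.012 m and horizontal distance between pot_darkest and spot_a below 0.012 m)) and height (world z) of pot_palest between 0.011 and 0.021 m and angle between each of pot_palest, pot_light, pot_mid, pot_darkest, cup_white, cup_black's own z axis and vertical below 0.12 rad and linear speed of each of pot_palest, pot_light, pot_mid, pot_darkest below 0.02 m/s and angular speed of each of pot_palest, pot_light, pot_mid, pot_darkest below 0.2 rad/s and height (world z) of pot_light between 0.011 and 0.021 m and height (world z) of pot_mid between 0.011 and 0.021 m and height (world z) of pot_darkest between 0.011 and 0.021 m and distance of each of cup_white, cup_black from where it was at the start of the episode below 0.02 m); the robot touches nothing.
It fails at once if a paint pot is tipped over (more than 0.7 rad) (angle between any of pot_palest, pot_light, pot_mid, pot_darkest's own z axis and vertical above 0.7 rad).
It fails at once if a cup is shifted by more than 20 mm (distance of any of cup_white, cup_black from where it was at the start of the episode above 0.02 m).
It also fails if it takes over 90 s, if anything falls off the work surface, if the arm or the gripper's body presses on something with over 40 N, if the wrist force passes 120 N, or if a joint passes its speed limit or range.

### The arm

A 6-joint arm with a two-finger parallel gripper is mounted at the origin on the work surface. World frame = base frame: x ahead of the robot, y to its left, z up, the work surface at z = 0. Lengths are in mm, angles in degrees, forces in N, time in s.
With the tool pointing down it reaches from about 350 to 850 mm from the base axis. Payload 8.1 kg.
Tool frame: the origin (TCP) lies at the very end of the fingers, on their centre line; the grasp point (between the pads) lies 19 mm behind it (r.grip_point_offset is the distance from the TCP to the grasp point, in mm); z points along the fingers, y is the line along which they close (so a half turn about z gives the same grasp; the last joint's range is limited). The gripper opens to 85 mm and grips with 20 to 120 N. Pads are 22 mm wide; open, the fingers measure 114 mm over their backs; the gripper's body (76 mm by 85 mm) begins 54 mm behind the grasp point. The pads swing forward as they close: fully open they stand 13 mm farther back than shut.
Start: joints at [-77.601, 7.471, 85.268, -0, 87.261, -4.893], TCP at [178.364, -572.88, 231.292] pointing down, gripper open.
Joint ranges: [-169.43, 169.43], [-51.17, 129.36], [1.28, 143.12], [-76.62, 256.62], [0, 156.53], [-152.29, 152.29]. Speed limits (degrees/s): [136.94, 136.94, 159.86, 180, 180, 180].

### API

Orientations are given as [roll, pitch, yaw] about the fixed x, y, z axes, in that order (R = Rz(yaw) Ry(pitch) Rx(roll)).
In Python, from bench import status, eyes, r gives the robot as it stands.
- The arm moves only by the shell command python3 -m handwheel 'ROWS' [FORCE]. ROWS is a JSON object whose one key "series" holds a list that holds one entry, the list of rows, each a list of 7 numbers: the shift along the tool's x, y, z in cm, then the turn, a rotation vector about the tool's x, y, z in rad, then the opening, from 0 (shut) to 1 (fully open). In form: {"series": [[[tx, ty, tz, rx, ry, rz, claw], ...]]}. A call has 1 to 12 rows; each row is the pose to reach, as a shift and turn from the pose commanded when the call began, along the tool's axes at that moment; what a row does not reach only later rows make up. A row lasts 1/8 s, in which the tool goes at most 62.5 mm and 10.7 degrees, less where a joint would pass 70% of its speed; a pose out of reach is approached as far as the arm can. A call with a gripper value outside its range is refused whole. The fingers move at their own pace and stop on an object; FORCE is the grip in N (left out, the last holds). Time passes only in rows, so rows that repeat a pose let the fingers close. It gives the time, the measured TCP pose, the force, the opening and the grip force at its end, in the units of the state.
- status.sense(): the state, without advancing time (a new reading comes with each control period).
- eyes.snapshot(name): name is "side" or "top"; returns a dict with "img" (480x640x3 uint8, red, green, blue), "mtx" (3x3 intrinsics, pixels), "R" (3x3) and "t" (3): a world point X has camera coordinates R X + t. Camera axes: x right, y down, z forward; pixel columns grow to the right and rows downward; lengths in mm; the calibration is good to about 2 mm. A picture is of the moment at which its call begins. There is no depth.
- r.hand_in(): hands the job in; it is judged then, once.
The state is a dict: "time": time; "joint_pos": joint angles; "qd": joint speeds; "joint_efforts": joint torques, N m; "tool_pos": TCP position; "tcp_rot": TCP orientation; "ft_force": force on the tool from outside, world axes, zero at the start; "wrist_torque": the same for the moment, N m; "finger_gap": finger opening in mm; "grip_force": force on a finger pad.
Only numpy, scipy, OpenCV 4.12 (cv2) and the standard library are available. Lean on these libraries where they do the work, as an engineer would, in place of code of your own. Each camera call takes 0.05 s, during which the arm holds its last target. There are 200 camera calls.

## Working session

There is one attempt and no reset: what is moved stays moved. The work goes in short steps, Python scripts to look and compute and a shell command to move; the robot and the scene stay as the last step left them, time stands still between calls to the robot, and variables do not carry over. Pictures are saved under pics/ and viewed, at most 14 in all, crops included, and the job is handed in when it is done.

```bash
mkdir -p pics; ls
python3 - <<'E'
from bench import status, eyes, r
import cv2
for n in("side","top"):
    s=eyes.snapshot(n); cv2.imwrite(f"pics/{n}0.png",s["img"][:,:,::-1]); print(n,s["mtx"].round(1).tolist(),s["R"].round(3).tolist(),s["t"].round(1).tolist())
s=status.sense();print(s)
E
```

```text
pics
side [[439.4, 0.0, 319.7], [0.0, 439.4, 236.4], [0.0, 0.0, 1.0]] [[0.907, -0.42, -0.012], [-0.236, -0.485, -0.842], [0.348, 0.767, -0.54]] [-495.3, 152.4, 679.9]
top [[439.4, 0.0, 318.8], [0.0, 439.4, 231.3], [0.0, 0.0, 1.0]] [[0.014, -1.0, 0.014], [-0.988, -0.016, -0.155], [0.155, -0.011, -0.988]] [-11.3, 526.5, 766.5]
{'time': 0.1, 'joint_pos': array([-7.76021608e+01,  7.51025413e+00,  8.53235667e+01, -2.29444475e-03,
        8.72611871e+01, -4.89264220e+00]), 'qd': array([-0.02272094, -0.11043882, -0.16497941,  0.10949728,  0.1319055 ,
        0.07127644]), 'joint_efforts': array([ 1.87694277e-03, -5.70950961e+01, -5.01944768e+01, -2.38130033e-04,
        8.17251974e-03,  4.15429270e-05]), 'tool_pos': array([ 178.23454274, -572.3969918 ,  230.3497696 ]), 'tcp_rot': array([-1.79905143e+02, -5.81983133e-03,  1.72905881e+01]), 'ft_force': array([-0.02875162, -0.93451171,  0.26356893]), 'wrist_torque': array([-0.06513917,  0.04714405, -0.02216931]), 'grip_force': 0.0, 'finger_gap': 85.2409070041501}
```

View pics/top0.png

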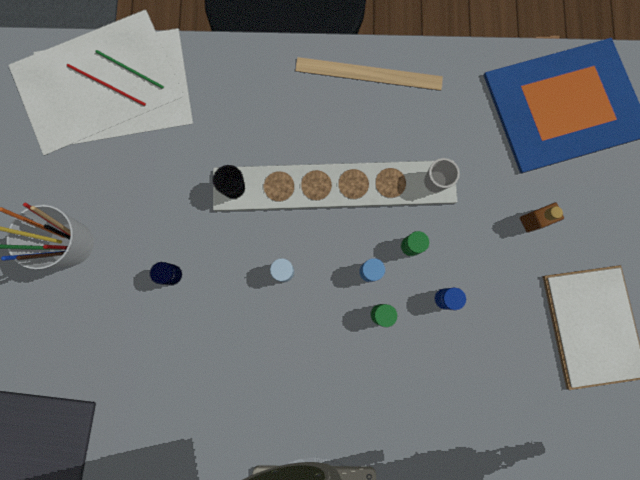

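View pics/side0.png

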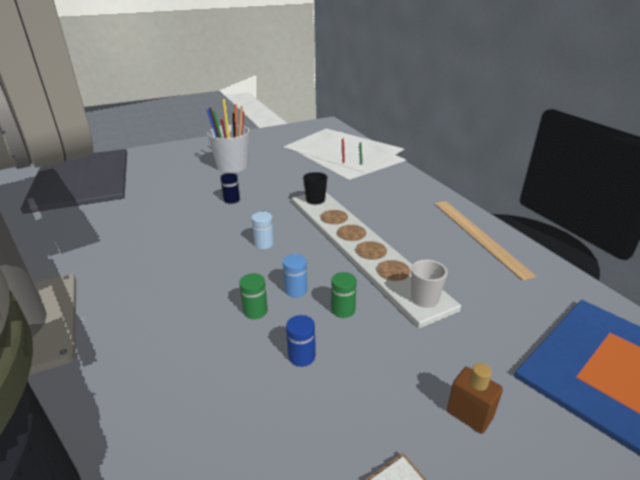

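Top view: black cup (229,181), discs (279,186), (317,185), (354,184), (391,183), white cup (443,175). That puts palest on the right-hand disc (−y, spot_a) and darkest on the left.

Candidates by pixel: palest (282,270), light (373,270), mid (451,298), darkest (166,273). Look-alikes to leave: green pots (416,243) and (384,315), brown bottle (544,217), pen mug (40,240).

```bash
cat > h.py <<'E'
import numpy as np, cv2
from bench import status, eyes, r
HSV={'palest':((95,30,120),(112,110,255)),'light':((100,111,120),(112,200,255)),'mid':((108,180,60),(125,255,255)),'dark':((110,130,8),(130,255,70))}
def blobs(img,lo,hi,amin=60):
    h=cv2.cvtColor(img,cv2.COLOR_RGB2HSV); m=cv2.inRange(h,lo,hi)
    m=cv2.morphologyEx(m,cv2.MORPH_CLOSE,np.ones((7,7),np.uint8))
    cs,_=cv2.findContours(m,cv2.RETR_EXTERNAL,cv2.CHAIN_APPROX_NONE); out=[]
    for c in cs:
        c=cv2.convexHull(c); M=cv2.moments(c)
        if M['m00']>amin: out.append((M['m10']/M['m00'],M['m01']/M['m00'],M['m00'],cv2.boundingRect(c)))
    return out
def P(s): return s['mtx']@np.c_[s['R'],s['t']]
def tri(s1,p1,s2,p2):
    X=cv2.triangulatePoints(P(s1),P(s2),np.array(p1,float).reshape(2,1),np.array(p2,float).reshape(2,1)); return (X[:3]/X[3]).ravel()
def plane(s,p,z):
    d=s['R'].T@np.linalg.solve(s['mtx'],[p[0],p[1],1]); C=-s['R'].T@s['t']; return C+d*(z-C[2])/d[2]
def proj(s,X):
    q=s['mtx']@(s['R']@np.array(X,float)+s['t']); return q[:2]/q[2]
E
python3 - <<'E'
from h import *
S={n:eyes.snapshot(n) for n in("top","side")}
px={'top':dict(palest=(282,270),light=(373,270),mid=(451,298),dark=(166,273)),'side':dict(palest=(262,231),light=(295,276),mid=(301,341),dark=(230,189))}
for n in S:
    h=cv2.cvtColor(S[n]['img'],cv2.COLOR_RGB2HSV)
    for k,(x,y) in px[n].items(): print(n,k,[h[y+d,x].tolist() for d in(-8,-4,0,4,8)],[[round(a) for a in b[:3]]+[b[3]] for b in blobs(S[n]['img'],*HSV[k])])
    for (x,y) in ([(279,186),(391,183)] if n=='top' else [(334,217),(393,270)]): print('cork',h[y,x-3:x+4].tolist())
    print([[round(a,1) for a in b[:3]]+[b[3]] for b in blobs(S[n]['img'],(5,60,50),(18,170,200))])
def tile(n,p,w):
    return cv2.resize(S[n]['img'][p[1]-w:p[1]+w,p[0]-w:p[0]+w],(200,200),interpolation=cv2.INTER_CUBIC)
cv2.imwrite('pics/crops.png',np.vstack([np.hstack([tile(n,p,25) for p in px[n].values()]) for n in S])[:,:,::-1])
E
```

```text
top palest [[101, 42, 181], [103, 44, 179], [102, 44, 181], [102, 45, 183], [102, 45, 183]] [[463, 299, 72, (461, 289, 6, 20)], [380, 270, 140, (375, 259, 11, 22)], [370, 266, 148, (364, 258, 13, 18)], [282, 270, 422, (270, 258, 25, 23)]]
top light [[104, 117, 168], [105, 115, 169], [103, 117, 170], [104, 116, 169], [104, 111, 174]] [[455, 298, 350, (444, 288, 22, 22)], [373, 269, 348, (363, 259, 22, 22)], [567, 103, 13648, (486, 39, 154, 132)]]
top mid [[110, 169, 140], [111, 174, 136], [109, 191, 135], [111, 173, 137], [110, 184, 136]] [[450, 298, 486, (435, 288, 30, 21)]]
top dark [[124, 184, 47], [124, 232, 45], [109, 214, 44], [115, 165, 48], [121, 156, 49]] [[442, 299, 190, (435, 289, 14, 20)], [165, 273, 509, (150, 262, 31, 22)]]
cork [[15, 97, 129], [17, 97, 147], [16, 92, 149], [16, 97, 137], [14, 100, 127], [15, 93, 126], [16, 97, 126]]
cork [[15, 99, 132], [16, 93, 148], [16, 91, 148], [16, 100, 132], [15, 97, 124], [15, 98, 127], [16, 90, 133]]
[[591.9, 326.7, 8794.5, (543, 265, 97, 125)], [38.4, 253.4, 247.0, (17, 247, 44, 13)], [36.2, 219.0, 937.5, (0, 206, 70, 32)], [5
[... 896 characters left out ...]
], [111, 181, 148], [111, 185, 142]] [[301, 340, 1086, (287, 316, 27, 49)]]
side dark [[117, 184, 50], [128, 7, 147], [115, 182, 49], [116, 170, 51], [114, 184, 50]] [[230, 188, 352, (222, 174, 17, 28)]]
cork [[15, 100, 143], [15, 102, 143], [14, 100, 143], [14, 100, 143], [15, 102, 143], [15, 102, 143], [15, 100, 145]]
cork [[14, 100, 148], [15, 102, 147], [15, 102, 148], [15, 101, 147], [15, 100, 145], [14, 101, 142], [15, 99, 141]]
[[397.3, 470.2, 789.5, (366, 454, 59, 26)], [474.0, 399.0, 2330.5, (447, 367, 56, 66)], [602.7, 357.1, 977.5, (577, 334, 54, 50)], [366.2, 245.7, 2105.5, (321, 210, 89, 70)], [486.2, 241.6, 1245.0, (435, 202, 101, 78)], [237.8, 120.0, 233.0, (234, 104, 9, 33)]]
```

View pics/crops.png

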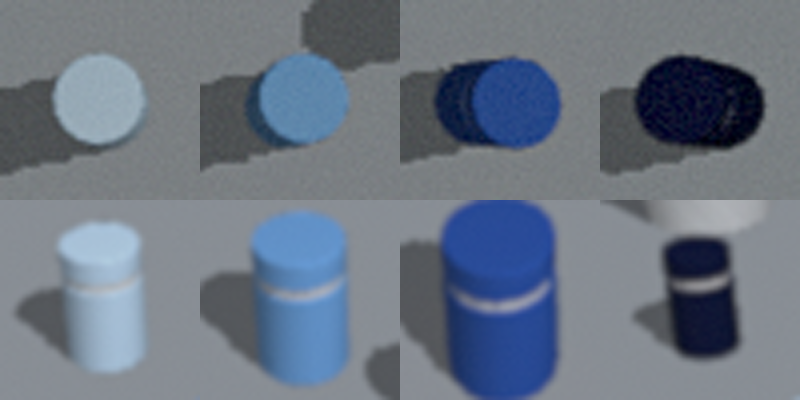

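The crops show four blue pots: palest, sky, medium and navy, each with a white collar and none of them green. Next I'll triangulate the silhouettes (centre height should be about 32 mm) and the discs (about 16 mm).

```bash
cat >> h.py <<'E'
def pot(s,seed,w=32,smin=33):
    x0,y0=int(seed[0])-w,int(seed[1])-w; im=s['img'][y0:y0+2*w,x0:x0+2*w]
    h=cv2.cvtColor(im,cv2.COLOR_RGB2HSV); m=cv2.inRange(h,(95,smin,0),(135,255,255))
    m=cv2.morphologyEx(m,cv2.MORPH_CLOSE,np.ones((5,5),np.uint8)); m=cv2.morphologyEx(m,cv2.MORPH_OPEN,np.ones((5,5),np.uint8))
    cs,_=cv2.findContours(m,cv2.RETR_EXTERNAL,cv2.CHAIN_APPROX_NONE)
    c=cv2.convexHull(max(cs,key=cv2.contourArea)); M=cv2.moments(c); b=cv2.boundingRect(c)
    return np.array([M['m10']/M['m00']+x0,M['m01']/M['m00']+y0]),b[2:]
E
python3 - <<'E'
from h import *
S={n:eyes.snapshot(n) for n in("top","side")}; T,D=S['top'],S['side']
px={'top':dict(palest=(282,270),light=(373,270),mid=(451,298),dark=(166,273)),'side':dict(palest=(262,231),light=(295,276),mid=(301,341),dark=(230,189))}
for k in px['top']:
    a,wa=pot(T,px['top'][k]);b,wb=pot(D,px['side'][k])
    print(k,a.round(1),wa,b.round(1),wb,tri(T,a,D,b).round(1),'top@32',plane(T,a,32)[:2].round(1),'side@32',plane(D,b,32)[:2].round(1))
h=cv2.cvtColor(D['img'],cv2.COLOR_RGB2HSV);m=cv2.inRange(h,(8,70,60),(20,170,200))
m=cv2.morphologyEx(m,cv2.MORPH_OPEN,np.ones((3,3),np.uint8))
cs,_=cv2.findContours(m,cv2.RETR_EXTERNAL,cv2.CHAIN_APPROX_NONE)
sd=[]
for c in cs:
    x,y,w,hh=cv2.boundingRect(c)
    if 300<x<420 and 190<y<290 and cv2.contourArea(c)>100: e=cv2.fitEllipse(c); sd.append(e[0]); print('side disc',np.round(e[0],1),(x,y,w,hh))
sd=sorted(sd)
td=sorted(b[:2] for b in blobs(T['img'],(5,60,50),(18,170,200)) if 600<b[2]<700 and 170<b[1]<200)
td=np.array(td)
for a,b in zip(td,sd): print('disc',a.round(1),tri(T,a,D,b).round(1),plane(T,a,16)[:2].round(1),plane(D,b,16)[:2].round(1))
g=np.array([plane(T,a,16) for a in td]);print(np.linalg.norm(np.diff(g,axis=0),axis=1).round(1))
for n,p,z in(('black',(229,173),76),('white',(443,172),76)):print(n,plane(T,p,z).round(1))
for p in((416,243),(384,315)):print('green',plane(T,p,64).round(1))
E
```

```text
palest [281.6 270. ] (24, 23) [262.4 229.6] (23, 39) [453.2  64.2  33.3] top@32 [455.1  63.9] side@32 [452.   66.5]
light [372.1 269.8] (27, 24) [294.7 274.8] (26, 45) [ 455.7 -101.    35. ] top@32 [ 458.1 -102. ] side@32 [454.7 -97. ]
mid [450.1 298.3] (33, 23) [300.8 340. ] (32, 54) [ 406.7 -242.8   34.7] top@32 [ 408.4 -244.2] side@32 [ 405.8 -240. ]
dark [165.3 273.4] (32, 23) [230.  187.9] (19, 31) [444.3 275.6  32.6] top@32 [445.7 275.6] side@32 [443.2 277.1]
side disc [392.9 270. ] (377, 261, 33, 19)
side disc [370.7 249.9] (356, 242, 30, 17)
side disc [351.1 232.3] (338, 226, 27, 14)
side disc [333.6 216.5] (321, 211, 26, 12)
disc [278.6 185.9] [616.1  75.9  15.8] [617.5  75.4] [614.2  75.6]
disc [316.  184.7] [619.9   4.   15.3] [621.3   3.4] [617.5   3. ]
disc [353.2 183.6] [623.5 -67.8  15.3] [624.8 -68.3] [621.3 -68.7]
disc [390.3 182.4] [ 627.  -139.7   15.3] [ 628.4 -140.2] [ 624.6 -140.5]
[72.1 71.8 72. ]
black [624.  159.6  76. ]
white [ 633.  -224.9   76. ]
green [ 504.7 -176.4   64. ]
green [ 377.7 -118.1   64. ]
```

Heights agree: pot centres about 33 mm, disc tops about 15.5 mm, spacing 72 mm. Targets are palest (627,−140), light (623.5,−68), mid (620,4) and darkest (616,76). I'll turn the tool to yaw 90, so tool x = +y, tool y = +x and z = down, and close across the ledge at partial opening. Going to mid first.

```bash
python3 -m handwheel '{"series": [[[4,-3,0.6,0,0,-0.16,0.7],[8,-6.2,1.3,0,0,-0.32,0.7],[12,-9.3,2,0,0,-0.48,0.7],[16,-12.4,2.6,0,0,-0.64,0.7],[20,-15.5,3.2,0,0,-0.8,0.7],[24,-18.6,3.9,0,0,-0.96,0.7],[28,-21.7,4.5,0,0,-1.12,0.7],[31.6,-24.7,5.1,0,0,-1.269,0.7],[31.6,-24.7,5.1,0,0,-1.269,0.7],[31.6,-24.7,5.1,0,0,-1.269,0.7],[31.6,-24.7,5.1,0,0,-1.269,0.7]]]}' 40
```

```text
time: 1.68
tool_pos: [406.2, -244.2, 180.5]
tcp_rot: [180.0, 0.0, 89.9]
ft_force: [0.5, -0.2, 0.2]
finger_gap: 59.7
grip_force: 0.0
```

```bash
python3 -m handwheel '{"series": [[[0.1,0,4,0,0,0,0.7],[0.1,0,8,0,0,0,0.7],[0.1,0,12,0,0,0,0.7],[0.1,0,14.5,0,0,0,0.7],[0.1,0,16,0,0,0,0.7],[0.1,0,16,0,0,0,0.7],[0.1,0,16,0,0,0,0.3],[0.1,0,16,0,0,0,0.3],[0.1,0,16,0,0,0,0.3],[0.1,0,16,0,0,0,0.3],[0.1,0,16,0,0,0,0.3]]]}' 40
python3 - <<'E'
from h import *
s=eyes.snapshot('side');cv2.imwrite('pics/g1.png',cv2.resize(s['img'][230:430,200:420],(660,600))[:,:,::-1])
E
```

```text
time: 3.05
tool_pos: [407.7, -243.0, 21.8]
tcp_rot: [179.9, 0.1, 90.0]
ft_force: [-0.8, -1.3, 6.3]
finger_gap: 39.1
grip_force: 40.8
```

View pics/g1.png

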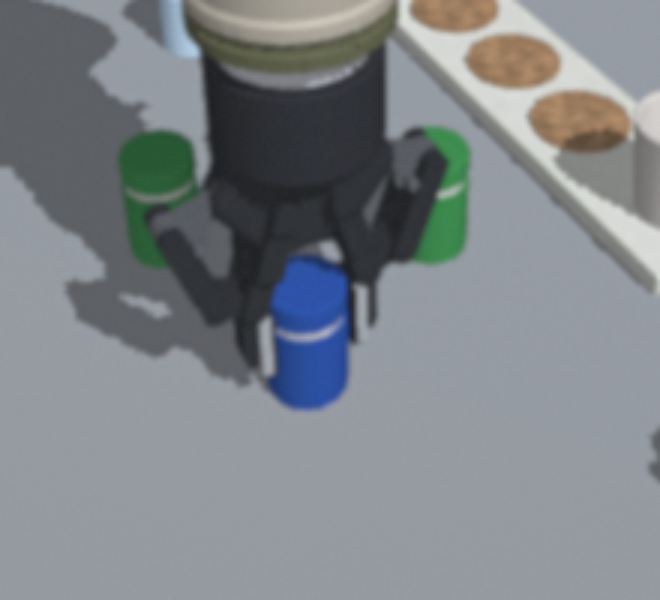

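Medium pot is gripped (gap 39.1 mm) and upright between the green ones. Lift it and carry to spot_c.

```bash
python3 -m handwheel '{"series": [[[0,0,-3,0,0,0,0.3],[0,0,-7,0,0,0,0.3],[0,0,-11,0,0,0,0.3],[3,2.6,-13,0,0,0,0.3],[7,6,-13,0,0,0,0.3],[11,9.4,-13,0,0,0,0.3],[15,12.9,-13,0,0,0,0.3],[19,16.3,-13,0,0,0,0.3],[22.5,19.3,-13,0,0,0,0.3],[24.7,21.2,-13,0,0,0,0.3],[24.7,21.2,-13,0,0,0,0.3],[24.7,21.2,-13,0,0,0,0.3]]]}'
```

```text
time: 4.6
tool_pos: [618.1, 4.6, 149.9]
tcp_rot: [-179.9, 0.0, 90.0]
ft_force: [-0.5, -0.8, -1.3]
finger_gap: 39.1
grip_force: 40.9
```

```bash
python3 -m handwheel '{"series": [[[0,0.1,4,0,0,0,0.3],[0,0.1,8,0,0,0,0.3],[0,0.1,10,0,0,0,0.3],[0,0.1,11,0,0,0,0.3],[0,0.1,11.3,0,0,0,0.3],[0,0.1,11.3,0,0,0,0.3],[0,0.1,11.3,0,0,0,0.7],[0,0.1,11.3,0,0,0,0.7],[0,0.1,11.3,0,0,0,0.7],[0,0.1,8,0,0,0,0.7],[0,0.1,4,0,0,0,0.7],[0,0.1,0,0,0,0,0.7]]]}'
```

```text
time: 6.1
tool_pos: [619.5, 4.9, 151.4]
tcp_rot: [-180.0, 0.0, 90.0]
ft_force: [1.4, 0.1, -0.6]
finger_gap: 59.9
grip_force: 0.0
```

Run:
```python
from h import *
s=status.sense();print(s['tool_pos'].round(1),s['ft_force'].round(1))
T,D=eyes.snapshot('top'),eyes.snapshot('side');X=[620,4,48]
print(proj(T,X),proj(D,X))
try:
  b,w=pot(D,proj(D,X));print(b,w,plane(D,b,48),proj(D,[620,4,48]))
except Exception as e: print(e)
cv2.imwrite('pics/p1.png',cv2.resize(D['img'][120:320,200:460],(780,600))[:,:,::-1])
```

```text
[619.5   4.9 151.4] [ 1.4  0.1 -0.6]
[315.79645739 180.88758952] [352.36615232 218.13512782]
[351.78698367 216.3895293 ] (21, 38) [622.25773931  10.59440515  48.        ] [352.36615232 218.13512782]
```

View pics/p1.png

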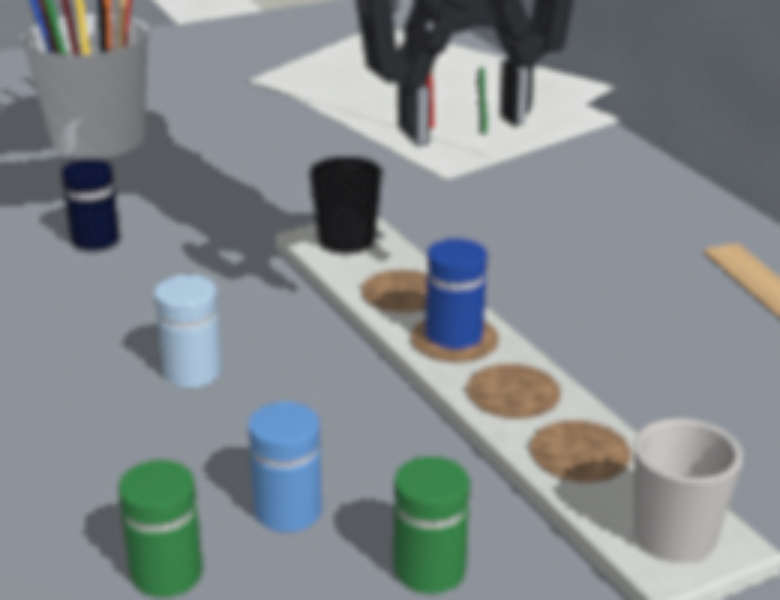

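Mid stands upright on spot_c (crop (455,295)) and both cups are unmoved. Now light at (456,−101): I'll turn about 55° so the fingers stay clear of both green pots.

```bash
python3 -m handwheel '{"series": [[[-2,-3,0,0,0,-0.16,0.7],[-4,-6,0,0,0,-0.32,0.7],[-6,-9,0,0,0,-0.48,0.7],[-8,-12,0,0,0,-0.64,0.7],[-9.5,-15,0,0,0,-0.8,0.7],[-10.6,-16.4,0,0,0,-0.96,0.7],[-10.6,-16.4,0,0,0,-0.96,0.7],[-10.6,-16.4,0,0,0,-0.96,0.7],[-10.6,-16.4,0,0,0,-0.96,0.7]]]}'
```

```text
time: 7.32
tool_pos: [456.2, -100.7, 150.2]
tcp_rot: [180.0, -0.0, 144.9]
ft_force: [0.9, 1.0, 0.6]
finger_gap: 60.4
grip_force: 0.0
```

```bash
python3 -m handwheel '{"series": [[[0,0,4,0,0,0,0.7],[0,0,8,0,0,0,0.7],[0,0,11,0,0,0,0.7],[0,0,13,0,0,0,0.7],[0,0,13,0,0,0,0.7],[0,0,13,0,0,0,0.3],[0,0,13,0,0,0,0.3],[0,0,13,0,0,0,0.3],[0,0,13,0,0,0,0.3],[0,0,9,0,0,0,0.3],[0,0,5,0,0,0,0.3],[0,0,0,0,0,0,0.3]]]}'
```

```text
time: 8.82
tool_pos: [454.5, -100.8, 150.5]
tcp_rot: [-180.0, -0.1, 145.0]
ft_force: [0.2, -0.4, -1.3]
finger_gap: 39.4
grip_force: 40.7
```

```bash
python3 -m handwheel '{"series": [[[-2,2,0,0,0,0.16,0.3],[-4,4.1,0,0,0,0.32,0.3],[-6,6.2,0,0,0,0.48,0.3],[-8,8.3,0,0,0,0.64,0.3],[-10,10.4,0,0,0,0.8,0.3],[-11.9,12.3,0,0,0,0.96,0.3],[-11.9,12.3,0,0,0,0.96,0.3],[-11.9,12.3,0,0,0,0.96,0.3],[-11.9,12.3,0,0,0,0.96,0.3]]]}'
```

```text
time: 9.95
tool_pos: [622.9, -68.8, 150.2]
tcp_rot: [-180.0, -0.0, 90.1]
ft_force: [0.1, 0.3, -0.8]
finger_gap: 39.3
grip_force: 41.0
```

```bash
python3 -m handwheel '{"series": [[[0.1,0.1,4,0,0,0,0.3],[0.1,0.1,8,0,0,0,0.3],[0.1,0.1,10,0,0,0,0.3],[0.1,0.1,11,0,0,0,0.3],[0.1,0.1,11.3,0,0,0,0.3],[0.1,0.1,11.3,0,0,0,0.3],[0.1,0.1,11.3,0,0,0,0.7],[0.1,0.1,11.3,0,0,0,0.7],[0.1,0.1,11.3,0,0,0,0.7],[0.1,0.1,8,0,0,0,0.7],[0.1,0.1,4,0,0,0,0.7],[0.1,0.1,0,0,0,0,0.7]]]}'
```

```text
time: 11.45
tool_pos: [624.5, -67.6, 151.4]
tcp_rot: [-180.0, -0.0, 90.0]
ft_force: [0.9, 0.7, -0.2]
finger_gap: 60.1
grip_force: 0.0
```

```bash
python3 -m handwheel '{"series": [[[3.3,-4.2,0,0,0,0,0.7],[6.6,-8.5,0,0,0,0,0.7],[9.9,-12.8,0,0,0,0,0.7],[13.2,-17.1,0,0,0,0,0.7],[13.2,-17.1,0,0,0,0,0.7],[13.2,-17.1,0,0,0,0,0.7],[13.2,-17.1,0,0,0,0,0.7]]]}'
python3 - <<'E'
from h import *
T,D=eyes.snapshot('top'),eyes.snapshot('side')
for X in([620,4,48],[623.5,-68,48]):
  a,wa=pot(T,proj(T,X));b,w=pot(D,proj(D,X));print(a,wa,b,w,tri(T,a,D,b))
E
```

```text
time: 12.32
tool_pos: [454.8, 63.8, 150.8]
tcp_rot: [179.9, 0.0, 89.9]
ft_force: [0.4, 1.3, -0.2]
finger_gap: 60.1
grip_force: 0.0
[344.60606061 181.12121212] (4, 13) [362.29386225 224.45026643] (42, 52) [614.52784532 -47.76017729  63.45116955]
[354.24927536 176.93590982] (24, 29) [362.4013877  226.71704211] (45, 52) [614.29724982 -62.25607097  69.00533603]
```

```bash
python3 -m handwheel '{"series": [[[0,-0.1,4,0,0,0,0.7],[0,-0.1,8,0,0,0,0.7],[0,-0.1,11,0,0,0,0.7],[0,-0.1,13,0,0,0,0.7],[0,-0.1,13,0,0,0,0.7],[0,-0.1,13,0,0,0,0.3],[0,-0.1,13,0,0,0,0.3],[0,-0.1,13,0,0,0,0.3],[0,-0.1,13,0,0,0,0.3],[0,-0.1,9,0,0,0,0.3],[0,-0.1,5,0,0,0,0.3],[0,-0.1,0,0,0,0,0.3]]]}'
```

```text
time: 13.92
tool_pos: [451.5, 64.4, 150.6]
tcp_rot: [-179.9, -0.0, 90.0]
ft_force: [0.5, 0.3, -0.9]
finger_gap: 39.0
grip_force: 40.6
```

```bash
python3 -m handwheel '{"series": [[[-3.4,2.9,0,0,0,0,0.3],[-6.8,5.8,0,0,0,0,0.3],[-10.2,8.8,0,0,0,0,0.3],[-13.6,11.7,0,0,0,0,0.3],[-17,14.6,0,0,0,0,0.3],[-20.4,17.5,0,0,0,0,0.3],[-20.4,17.5,0,0,0,0,0.3],[-20.4,17.5,0,0,0,0,0.3],[-20.4,17.5,0,0,0,0,0.3]]]}'
```

```text
time: 15.05
tool_pos: [627.2, -138.6, 150.3]
tcp_rot: [-180.0, -0.0, 90.0]
ft_force: [-0.3, 0.2, -0.2]
finger_gap: 39.3
grip_force: 40.9
```

```bash
python3 -m handwheel '{"series": [[[-0.1,0,4,0,0,0,0.3],[-0.1,0,8,0,0,0,0.3],[-0.1,0,10,0,0,0,0.3],[-0.1,0,11,0,0,0,0.3],[-0.1,0,11.3,0,0,0,0.3],[-0.1,0,11.3,0,0,0,0.3],[-0.1,0,11.3,0,0,0,0.7],[-0.1,0,11.3,0,0,0,0.7],[-0.1,0,11.3,0,0,0,0.7],[-0.1,0,8,0,0,0,0.7],[-0.1,0,4,0,0,0,0.7],[-0.1,0,0,0,0,0,0.7]]]}'
```

```text
time: 16.55
tool_pos: [627.5, -140.6, 151.4]
tcp_rot: [-180.0, -0.0, 90.0]
ft_force: [0.3, -0.2, 0.2]
finger_gap: 59.6
grip_force: 0.0
```

```bash
python3 -m handwheel '{"series": [[[5.2,-2.3,0,0,0,0,0.7],[10.4,-4.6,0,0,0,0,0.7],[15.6,-6.9,0,0,0,0,0.7],[20.8,-9.2,0,0,0,0,0.7],[26,-11.5,0,0,0,0,0.7],[31.2,-13.8,0,0,0,0,0.7],[36.4,-16,0,0,0,0,0.7],[41.6,-18.3,0,0,0,0,0.7],[41.6,-18.3,0,0,0,0,0.7],[41.6,-18.3,0,0,0,0,0.7],[41.6,-18.3,0,0,0,0,0.7]]]}'
```

```text
time: 17.92
tool_pos: [445.3, 274.2, 150.3]
tcp_rot: [180.0, 0.0, 89.9]
ft_force: [-0.1, -1.0, 0.7]
finger_gap: 60.0
grip_force: 0.0
```

```bash
python3 -m handwheel '{"series": [[[0.1,-0.1,4,0,0,0,0.7],[0.1,-0.1,8,0,0,0,0.7],[0.1,-0.1,11,0,0,0,0.7],[0.1,-0.1,13,0,0,0,0.7],[0.1,-0.1,13,0,0,0,0.7],[0.1,-0.1,13,0,0,0,0.3],[0.1,-0.1,13,0,0,0,0.3],[0.1,-0.1,13,0,0,0,0.3],[0.1,-0.1,13,0,0,0,0.3],[0.1,-0.1,9,0,0,0,0.3],[0.1,-0.1,5,0,0,0,0.3],[0.1,-0.1,0,0,0,0,0.3]]]}'
```

```text
time: 19.42
tool_pos: [442.6, 276.1, 150.5]
tcp_rot: [-179.9, 0.0, 90.0]
ft_force: [0.8, -1.2, -1.5]
finger_gap: 38.7
grip_force: 40.7
```

```bash
python3 -m handwheel '{"series": [[[-3.3,2.9,0,0,0,0,0.3],[-6.6,5.8,0,0,0,0,0.3],[-10,8.6,0,0,0,0,0.3],[-13.3,11.5,0,0,0,0,0.3],[-16.6,14.4,0,0,0,0,0.3],[-19.9,17.3,0,0,0,0,0.3],[-19.9,17.3,0,0,0,0,0.3],[-19.9,17.3,0,0,0,0,0.3],[-19.9,17.3,0,0,0,0,0.3]]]}'
```

```text
time: 20.55
tool_pos: [616.0, 78.5, 150.1]
tcp_rot: [-180.0, -0.0, 90.1]
ft_force: [-0.4, -0.5, -1.4]
finger_gap: 39.3
grip_force: 41.0
```

```bash
python3 -m handwheel '{"series": [[[-0.1,0,4,0,0,0,0.3],[-0.1,0,8,0,0,0,0.3],[-0.1,0,10,0,0,0,0.3],[-0.1,0,11,0,0,0,0.3],[-0.1,0,11.3,0,0,0,0.3],[-0.1,0,11.3,0,0,0,0.3],[-0.1,0,11.3,0,0,0,0.7],[-0.1,0,11.3,0,0,0,0.7],[-0.1,0,11.3,0,0,0,0.7],[-0.1,0,8,0,0,0,0.7],[-0.1,0,4,0,0,0,0.7],[-0.1,0,0,0,0,0,0.7]]]}' && python3 -m handwheel '{"series": [[[4,-4,0,0,0,0,0.7],[8,-8,0,0,0,0,0.7],[12,-12,0,0,0,0,0.7],[16,-16,0,0,0,0,0.7],[20,-18,0,0,0,0,0.7],[24,-20,0,0,0,0,0.7],[24,-20,0,0,0,0,0.7],[24,-20,0,0,0,0,0.7]]]}'
python3 - <<'E'
from h import *
T,D=eyes.snapshot('top'),eyes.snapshot('side')
for n,X in dict(dark=[616,76,48],mid=[620,4,48],light=[623.5,-68,48],palest=[627,-140,48]).items():
  p=proj(T,X);a,wa=pot(T,p,18);print(n,p.round(1),a.round(1),wa,plane(T,a,48)[:2].round(1),'expected',X[:2])
c=lambda im,y,x:cv2.resize(im[y:y+150,x:x+270],(800,444),interpolation=cv2.INTER_CUBIC)
cv2.imwrite('pics/e1.png',c(T['img'],110,200)[:,:,::-1]);cv2.imwrite('pics/e2.png',c(D['img'],165,240)[:,:,::-1])
E
```

```text
time: 22.05
tool_pos: [616.5, 76.4, 151.5]
tcp_rot: [-180.0, 0.0, 90.0]
ft_force: [0.8, -1.2, 0.2]
finger_gap: 59.7
grip_force: 0.0
time: 23.05
tool_pos: [416.9, 316.1, 150.4]
tcp_rot: [180.0, 0.0, 90.0]
ft_force: [-0.6, 0.6, 0.4]
finger_gap: 59.8
grip_force: 0.0
dark [276.9 182.3] [277.6 179. ] (22, 30) [622.2  74.9] expected [616, 76]
mid [315.8 180.9] [315.3 178.9] (22, 29) [623.7   5. ] expected [620, 4]
light [354.6 179.7] [354.4 176.3] (24, 31) [630.  -67.6] expected [623.5, -68]
palest [393.2 178.6] [394.9 176.2] (25, 28) [ 631.8 -143.3] expected [627, -140]
```

View pics/e1.png

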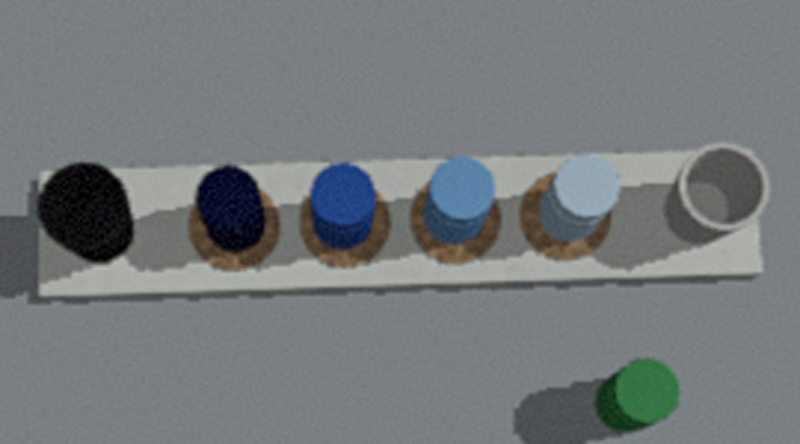

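View pics/e2.png

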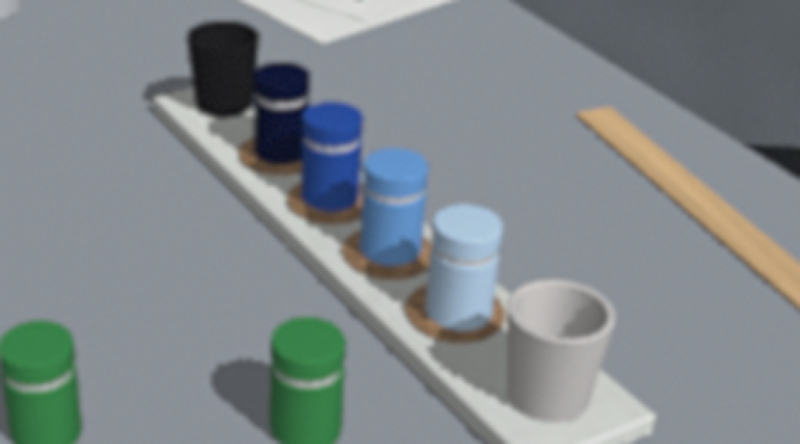

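All four pots are upright and in order (lids in the top crop at (231,197), (343,194), (462,190), (586,186)) and the cups are in place. Now I'll check centring from the lid centres in both views, relative to the discs.

Run:
```python
from h import *
T,D=eyes.snapshot('top'),eyes.snapshot('side'); k=270/800
d=dict(dark=((231,197),(282,81),(616.1,75.9)),mid=((343,195),(332,121),(619.9,4)),light=((462,189),(396,169),(623.5,-67.8)),palest=((586,186),(467,225),(627,-139.7)))
for n,(a,b,e) in d.items():
  a=np.array(a)*k+(200,110);b=np.array(b)*k+(240,165)
  X=tri(T,a,D,b);print(n,X.round(1),'offset',(X[:2]-e).round(1),'top@80',(plane(T,a,80)[:2]-e).round(1),'side@80',(plane(D,b,80)[:2]-e).round(1))
```

```text
dark [617.8  72.6  74.9] offset [ 1.7 -3.3] top@80 [ 1.9 -4.3] side@80 [ -4.8 -12.4]
mid [620.4   4.8  75.8] offset [0.5 0.8] top@80 [0.6 0.3] side@80 [-4.9 -6.1]
light [625.7 -67.4  76.1] offset [2.2 0.4] top@80 [2.  0.4] side@80 [-2.5 -5.3]
palest [ 628.3 -142.3   78.2] offset [ 1.3 -2.6] top@80 [ 1.8 -2.7] side@80 [-1.7 -4.9]
```

The lids are within about 4 mm of the disc centres (limit 12), and the gripper is clear. Handing in.

```bash
python3 -c "
from bench import r
print(r.hand_in())"
```

```text
the job is handed in; nothing more can be done
None
```

I set the four pots upright on their cork discs, palest by the white cup through to darkest by the black cup, about 4 mm or less off centre as measured. Both cups looked unmoved in the final pictures. I handed the job in after about 23 s of robot time; no verdict came back.

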